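# Fit the oversize access cover into the terminal box

## Task

Put the access cover back on the terminal box: it is longer than the opening, so tip it, slide its low end under the lip of the deep end and push the sprung strip back, lay the other end down inside the opposite lip, then ease the cover back until it lies flat on the ledges with both ends caught under the lips. The top frame may be clamped up to a centimetre or so off centre, so work by feel: push gently (about 15 N does it, never more than 30 N on the box), do not let the spring throw the cover, and leave the connector, the marker and the white carton beside it where they are.

Things in the scene. Friction and masses are not known exactly. Their poses are not given: they have to be found in the camera images.
- terminal_box: Low open grey steel box fixed to the bench, 128 (x) by 212 (y) by 60 mm high; origin on the bench under the middle of the opening, y along its length, z up. Its top frame (ledges, lips, walls, strip in one unit) is clamped in slots up to 12 mm either way along y; that shift is not measured: all y values given on the box and its points are for no shift and move with the frame.
- opening (a point): Middle of the box's opening at ledge height (box z 40 mm). The opening is 130 mm long between the lips and 101 mm wide between side walls that rise to z 60. Flat ledges, tops at z 40: at the deep (-y) end from box y -101 to -20, at the shallow (+y) end from +50 to +80. Between them it is open, terminal blocks up to z 24 inside. A fitted cover's underside centre is here, 1 mm to +y plus the shift.
- deep_end (a point): Middle of the lower inner edge of the deep (-y) end's lip (box y -65, z 56 mm). The lip is 4 mm thick, top at z 60, and 16 mm above the ledge. The cover's -y end must go 20 mm or more under it (to box y -85 or beyond) before the cover's other end can pass the shallow lip.
- strip_face (a point): Middle of the face of the dark spring-loaded strip across the slot under the deep lip (box y -73, z 41 to 55 mm). It yields toward the box's -y with 3 N at first touch plus 0.8 N per mm: 12.6 N when the cover just clears the shallow lip; it stops dead after 18 mm (17.4 N just before). Released, it drives the cover toward +y.
- shallow_end (a point): Middle of the lower inner edge of the shallow (+y) end's lip (box y +65, z 56 mm), 4 mm thick, top at z 60, 16 mm above the ledge. Under it the slot is only 11 mm deep, to a rigid end wall at box y +76. Two black cable glands stick out of the box at this end.
- cover: Loose aluminium plate 96 (x) by 150 (y) by 6 mm, 0.18 to 0.35 kg, either end may go first; lies flat on the bench. Origin at the centre of its underside, z up. A black upright tab handle stands in its middle: 14 mm thick along y, 50 mm wide along x, top 54 mm above the origin; its foot 66 by 26 mm reaches 9 mm above the origin.
- cover_end_a (a point): Middle of the lower edge of the cover's -y end (75 mm from its origin).
- cover_end_b (a point): Middle of the lower edge of the cover's +y end (75 mm from its origin).
- connector: Bystander: grey round cable connector 27 mm wide, 53 mm tall, standing. Origin at the centre of its underside.
- marker: Bystander: white felt marker with black cap, 134 mm long, lying. Origin under its middle.
- clip_carton: Bystander: small white carton 58 x 58 x 75 mm. Origin at the centre of its underside.

How it is judged (in metres and radians):
On the way:
1. the cover is tipped, one end down in the deep slot of the terminal box and the other end above the opposite lip (((y of cover_end_a in the frame of terminal_box below -0.07 m and z of cover_end_a in the frame of terminal_box between 0.035 and 0.05 m and z of cover_end_b in the frame of terminal_box above 0.06 m and distance between cover and terminal_box below 0.12 m) or (y of cover_end_b in the frame of terminal_box below -0.07 m and z of cover_end_b in the frame of terminal_box between 0.035 and 0.05 m and z of cover_end_a in the frame of terminal_box above 0.06 m and distance between cover and terminal_box below 0.12 m))), for 0.1 s.
At the end, for the whole second after the job is handed in: The cover rests flat (tilt under 0.025 rad) on both ledges, its underside 38 to 42 mm above the bench in the box's frame, its middle within 16 mm of the nominal centre of the opening and its length within 0.07 rad of the box's, so that both ends lie under the lips; it is at rest (z of cover in the frame of terminal_box between 0.038 and 0.042 m and angle between cover's own z axis and vertical below 0.025 rad and horizontal distance between cover and terminal_box below 0.016 m and angle between the y axis of cover and the y axis of terminal_box, either way round below 0.07 rad and linear speed of cover below 0.01 m/s); the robot touches nothing.
It fails at once if the cover presses or strikes the box with more than 30 N (contact force between cover and terminal_box above 30 N).
It fails at once if the robot presses the box with more than 30 N (contact force between any of the fingers, the arm and terminal_box above 30 N).
It fails at once if the connector, the marker or the white carton is pushed more than 30 mm away (distance of any of connector, marker, clip_carton from where it was at the start of the episode above 0.03 m).
It also fails if it takes over 69 s, if anything falls off the work surface, if the arm or the gripper's body presses on something with over 40 N, if the wrist force passes 120 N, or if a joint passes its speed limit or range.

## Robot

A 6-joint arm with a two-finger parallel gripper is mounted at the origin on the work surface; the furniture and walls round the work are solid. World frame = base frame: x ahead of the robot, y to its left, z up, the work surface at z = 0. Lengths are in mm, angles in rad, forces in N, time in s.
With the tool pointing down it reaches from about 400 to 925 mm from the base axis. Payload 12.5 kg.
Tool frame: the origin (TCP) lies at the very end of the fingers, on their centre line; the grasp point (between the pads) lies 19 mm behind it; z points along the fingers, x is the direction in which the jaws open and shut, and the axes are right-handed (so a half turn about z gives the same grasp; the last joint's range is limited). The gripper opens to 95 mm and grips with 3 to 60 N. Pads are 20 mm wide; open, the fingers measure 119 mm over their backs; the gripper's body (75 mm by 180 mm) begins 59 mm behind the grasp point.
Start: joints at [1.134, 0.491, 1.559, -0, 1.092, -0.106], TCP at [202.984, 591.138, 214.661] pointing down, gripper open.
Joint ranges: [-3.1, 3.1], [-0.84, 2.19], [0.05, 2.79], [-1.13, 4.28], [0.06, 2.93], [-2.69, 2.69]. Speed limits (rad/s): [2.22, 2.22, 2.79, 3.14, 3.14, 3.14].

## Interface

Orientations are given as [roll, pitch, yaw] about the fixed x, y, z axes, in that order (R = Rz(yaw) Ry(pitch) Rx(roll)).
In Python, from cell import state, viewer, ticket, look_for, regions_of gives the robot as it stands.
- The arm moves only by the shell command python3 -m inch 'ROWS'. ROWS is JSON, a list of rows, each a list of 7 numbers: the turn, a rotation vector about the world's x, y, z in degrees, then the shift along the world's x, y, z in mm, then the opening, from -1 (shut) to 1 (fully open). In form: [[rx, ry, rz, tx, ty, tz, hand], ...]. A call has 1 to 10 rows; each row shifts and turns the commanded pose from where the row before left it; what a row does not reach is not made up. A row lasts 1/10 s, in which the tool goes at most 50 mm and 8.59 degrees, less where a joint would pass 70% of its speed; a pose out of reach is approached as far as the arm can. A call with a gripper value outside its range is refused whole. The fingers move at their own pace and stop on an object; the grip force is fixed at half the most. Time passes only in rows, so rows that do not move let the fingers close. It gives the time, the measured TCP pose, the force and the opening at its end, in the units of the state.
- state(): the state, without advancing time (a new reading comes with each control period).
- viewer.read_camera(name): name is "side" or "top"; returns a dict with "color" (400x640x3 uint8, red, green, blue), "depth" (400x640 float32, mm along the optical axis (not along the pixel's ray), 0 where there is no reading), "fx", "fy", "cx", "cy" (pixels), "position" and "orientation" of the camera in the world. Camera axes: x right, y down, z forward; pixel columns grow to the right and rows downward; lengths in mm; the calibration is good to about 2 mm. A picture is of the moment at which its call begins.
- ticket.job_done(): hands the job in, once; it reports no verdict.
Trained networks look in the newest picture that a camera, given by its name, has taken for a name from the list of things; names that differ only in an ending like _2 or _b are one class to them, and where a whole thing is asked for, a point or a joint stands for the part that bears it (a point fixed in the world has none). Each returns a list of dicts, best first, with "score" (0 to 1); they miss things now and then, are a little off and sometimes report something else, mostly with a low value. They report only what shows in the picture. A call takes as long as a camera call.
- look_for(name, camera): "box" ([left, top, right, bottom] as shares, 0 to 1, of the picture: columns of its width, rows of its height, round what is visible of it).
- regions_of(name, camera): "pixels" (400x640 bool, what is visible of it) and "box" ([left, top, right, bottom] as shares, 0 to 1, of the picture: columns of its width, rows of its height, round what is visible of it).
The state is a dict: "t": time; "joints": joint angles; "qvel": joint speeds; "tau": joint torques, N m; "eef_pos": TCP position; "tcp_rot": TCP orientation; "ft_force": force on the tool from outside, world axes, zero at the start; "moment": the same for the moment, N m; "opening": opening from 0.0 (shut) to 1.0 (fully open).
Only numpy, scipy, OpenCV 4.12 (cv2) and the standard library are available. Lean on these libraries where they do the work, as an engineer would, in place of code of your own. Each camera call takes 0.05 s, during which the arm holds its last target. There are 200 camera calls.

## Working session

There is one attempt and no reset: what is moved stays moved. The work goes in short steps, Python scripts to look and compute and a shell command to move; the robot and the scene stay as the last step left them, time stands still between calls to the robot, and variables do not carry over. Pictures are saved under pics/ and viewed, on a budget of 10 in all, crops included, one or two more only if the job needs it, and the job is handed in when it is done.

```bash
ls; mkdir -p pics; cat > h.py <<'E'
import numpy as np, cv2
from scipy.spatial.transform import Rotation as R
from cell import state, viewer, ticket, look_for, regions_of
def pose(c):
    o=np.array(c["orientation"],float)
    Rm=o if o.shape==(3,3) else (R.from_euler('xyz',o).as_matrix() if o.size==3 else R.from_quat(o).as_matrix())
    return Rm,np.array(c["position"],float)
def cloud(c):
    Rm,p=pose(c); v,u=np.mgrid[0:400,0:640]; d=c["depth"]
    P=np.stack([(u-c["cx"])/c["fx"]*d,(v-c["cy"])/c["fy"]*d,d],-1)
    W=P@Rm.T+p; W[d<=0]=np.nan
    return W
def proj(c,X):
    Rm,p=pose(c); q=(np.atleast_2d(X)-p)@Rm
    return np.c_[c["fx"]*q[:,0]/q[:,2]+c["cx"],c["fy"]*q[:,1]/q[:,2]+c["cy"]]
E
python3 - <<'E'
from h import *
for n in("top","side"):
    c=viewer.read_camera(n); W=cloud(c)
    print(n,c["position"],c["orientation"],c["fx"])
    cv2.imwrite(f"pics/{n}0.png",c["color"][:,:,::-1])
    np.savez(f"{n}0.npz",W=W,col=c["color"])
    for k in("terminal_box","cover","connector","marker","clip_carton"):
        for r in regions_of(k,n)[:2]:
            m=r["pixels"]; P=W[m]; P=P[~np.isnan(P[:,0])]
            if len(P)<5: continue
            print(k,round(r["score"],2),np.round(np.array(r["box"])*[640,400,640,400]),len(P),"med",np.median(P,0).round(),"lo",np.percentile(P,2,axis=0).round(),"hi",np.percentile(P,98,axis=0).round())
print(state())
E
```

```text
pics
top [445.72057114  20.29703004 896.29134066] [-3.03464963 -0.00328552 -1.56324899] 361.56588215919857
terminal_box 0.93 [344. 171. 442. 228.] 4923 med [ 537. -158.   38.] lo [ 475. -253.    1.] hi [600. -52.  61.]
terminal_box 0.48 [330. 242. 341. 254.] 110 med [424. -12.  29.] lo [412. -26.  -1.] hi [436.  -0.  51.]
cover 0.67 [220. 202. 286. 252.] 2297 med [468. 189.   6.] lo [417. 120.   2.] hi [520. 263.  54.]
connector 0.66 [327. 242. 341. 254.] 108 med [424. -13.  29.] lo [412. -27.  -2.] hi [436.  -1.  51.]
marker 0.7 [312. 164. 341. 185.] 172 med [608.  13.  15.] lo [583. -22.  11.] hi [629.  45.  20.]
clip_carton 0.65 [374. 139. 410. 167.] 458 med [ 652. -147.   72.] lo [ 636. -186.    0.] hi [ 671. -121.   78.]
side [ 408.13641071 -679.48554937  565.1260777 ] [-2.18309044  0.01616355 -0.21375434] 410.9502428812315
terminal_box 0.9 [296. 230. 390. 336.] 7443 med [ 534. -197.   39.] lo [ 474. -265.    2.] hi [595. -76.  61.]
cover 0.59 [248. 167. 305. 213.] 1399 med [467. 180.   5.] lo [414. 112.  -0.] hi [524. 253.  52.]
connector 0.83 [261. 225. 272. 247.] 214 med [423
[... 323 characters left out ...]
6.   39.] lo [ 474. -265.    2.] hi [596. -76.  61.]
{'t': 0.6, 'joints': array([ 1.13439534e+00,  4.90913365e-01,  1.55888781e+00, -4.47186363e-05,
        1.09172266e+00, -1.05564209e-01]), 'qvel': array([-0.00042832, -0.00075296, -0.00024128, -0.00053245, -0.00011524,
       -0.00197325]), 'tau': array([ 4.74167427e-04, -6.12216282e+01, -2.58357364e+01,  6.93305559e-02,
        4.46377485e-02,  1.18858046e-05]), 'eef_pos': array([202.99620116, 591.13291194, 214.65684174]), 'tcp_rot': array([ 3.14154594e+00, -6.42536889e-05,  1.23998016e+00]), 'ft_force': array([-0.22820255, -0.41096537,  0.3728682 ]), 'moment': array([ 0.05211004, -0.02404978,  0.01301766]), 'opening': 0.9972069303934018}
```

```bash
python3 - <<'E'
from h import *
t=cv2.imread("pics/top0.png")[130:270,200:460]; s=cv2.imread("pics/side0.png")[150:350,235:445]
t=cv2.resize(t,None,fx=3,fy=3,interpolation=cv2.INTER_CUBIC)[:, :780]
s=cv2.resize(s,None,fx=3,fy=3,interpolation=cv2.INTER_CUBIC)
cv2.imwrite("pics/t1.png",t); cv2.imwrite("pics/s1.png",s)
for n in("top","side"):
    z=np.load(n+"0.npz"); W=z["W"].reshape(-1,3); W=W[~np.isnan(W[:,0])]
    B=W[(W[:,0]>450)&(W[:,0]<625)&(W[:,1]>-300)&(W[:,1]<-20)]
    top=B[(B[:,2]>54)&(B[:,2]<67)]
    print(n,"boxtop",cv2.minAreaRect(top[:,:2].astype(np.float32)),"z",np.median(top[:,2]))
    C=W[(W[:,0]>395)&(W[:,0]<545)&(W[:,1]>90)&(W[:,1]<285)]
    p=C[(C[:,2]>3.2)&(C[:,2]<12)]; print("cover",cv2.minAreaRect(p[:,:2].astype(np.float32)),np.median(p[:,2]))
    h=C[C[:,2]>45]; print("tab",cv2.minAreaRect(h[:,:2].astype(np.float32)),np.median(h[:,2]),len(h))
    h=B[(B[:,2]>36)&(B[:,2]<45)]; print("ledges", np.percentile(h,[1,99],axis=0).round(1))
E
```

```text
top boxtop ((538.3190307617188, -164.75399780273438), (110.84374237060547, 181.679931640625), 0.46033960580825806) z 59.21868453972411
cover ((467.2928466796875, 188.08685302734375), (144.4044647216797, 192.93495178222656), 0.2515595555305481) 5.702675646393686
tab ((494.8513488769531, 232.29611206054688), (99.25808715820312, 104.0780258178711), 0.8373516201972961) 248.16531183691836 609
ledges [[ 474.2 -244.5   36.1]
 [ 602.   -75.4   43.7]]
side boxtop ((537.7951049804688, -164.87054443359375), (112.41718292236328, 184.3664093017578), 0.46422553062438965) z 59.2950894445226
cover ((446.98583984375, 182.77413940429688), (142.94151306152344, 159.6834716796875), 13.863493919372559) 5.182717617038065
tab ((494.33892822265625, 231.3284454345703), (101.7364273071289, 105.7400131225586), 1.0322591066360474) 231.10270346463 396
ledges [[ 474.1 -256.5   36.1]
 [ 595.2  -76.9   44.7]]
```

View pics/t1.png

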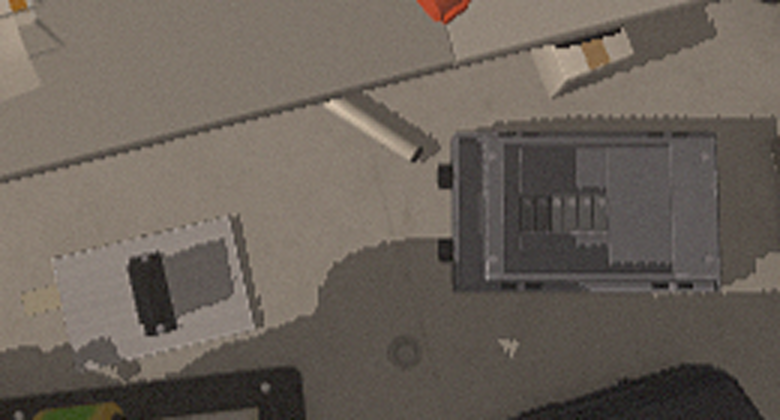

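View pics/s1.png

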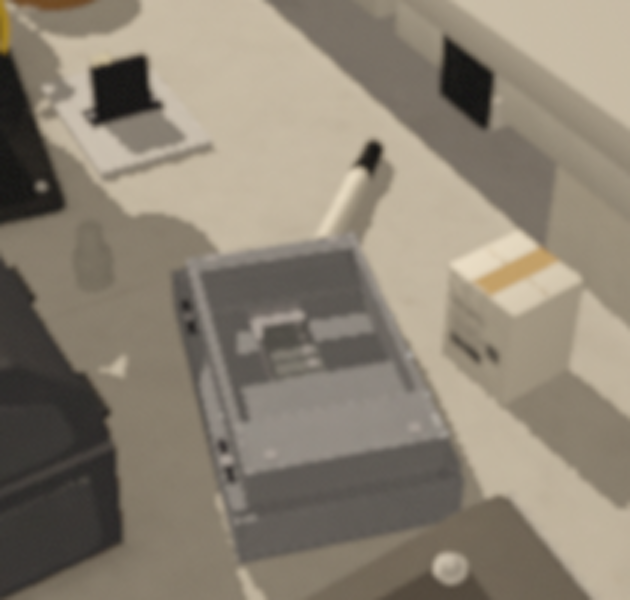

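```bash
python3 - <<'E'
from h import *
for n in("top","side"):
    z=np.load(n+"0.npz"); W=z["W"]
    X,Y,Z=W[...,0],W[...,1],W[...,2]
    P=W[(X>395)&(X<545)&(Y>100)&(Y<275)]
    m=P[(P[:,2]>4)&(P[:,2]<12)].astype(np.float32)
    H,xe,ye=np.histogram2d(m[:,0],m[:,1],bins=[38,45],range=[[395,545],[95,275]])
    M=cv2.morphologyEx((H>0).astype(np.uint8),cv2.MORPH_CLOSE,np.ones((3,3)))
    k,l,st,ce=cv2.connectedComponentsWithStats(M); b=1+np.argmax(st[1:,4])
    i=np.clip(((m[:,0]-395)/150*38).astype(int),0,37); j=np.clip(((m[:,1]-95)/4).astype(int),0,44)
    q=m[l[i,j]==b]; print(n,"cover",cv2.minAreaRect(q[:,:2]),"z",np.median(q[:,2]))
    h=P[(P[:,2]>30)&(P[:,2]<62)].astype(np.float32); h=h[h[:,2]>np.percentile(h[:,2],95)-5]
    print("tab",cv2.minAreaRect(h[:,:2]),"ztop",np.percentile(h[:,2],[50,98]),len(h))
    # box profile along y, middle x
    for lo,hi in((520,556),):
        s=(X>lo)&(X<hi)&(Y>-290)&(Y<-20); a=W[s]; 
        bi=np.round(a[:,1]/4)*4
        print("prof",[(int(v),int(np.median(a[bi==v,2]))) for v in np.unique(bi)])
    s=(Y>-220)&(Y<-100)&(X>455)&(X<625); a=W[s]; bi=np.round(a[:,0]/4)*4
    print("profx",[(int(v),int(np.median(a[bi==v,2]))) for v in np.unique(bi)])
    # height map 40mm cells
    g=[]
    for x in range(340,760,30):
        g.append([x]+[int(np.nanmax(np.r_[-9,Z[(X>=x)&(X<x+30)&(Y>=y)&(Y<y+30)]])) for y in range(-340,310,30)])
    print("cols",list(range(-340,310,30)));print("\n".join(map(str,g)))
E
```

```text
Traceback (most recent call last):
cv2.error: OpenCV(4.12.0) /io/opencv/modules/imgproc/src/convhull.cpp:143: error: (-215:Assertion failed) total >= 0 && (depth == CV_32F || depth == CV_32S) in function 'convexHull'
```

```bash
python3 - <<'E'
from h import *
rect=lambda q: cv2.minAreaRect(np.ascontiguousarray(q[:,:2],dtype=np.float32))
for n in("top","side"):
    z=np.load(n+"0.npz"); W=z["W"]
    X,Y,Z=W[...,0],W[...,1],W[...,2]
    P=W[(X>395)&(X<545)&(Y>100)&(Y<275)]
    m=P[(P[:,2]>4)&(P[:,2]<12)]
    H,xe,ye=np.histogram2d(m[:,0],m[:,1],bins=[38,45],range=[[395,545],[95,275]])
    M=cv2.morphologyEx((H>0).astype(np.uint8),cv2.MORPH_CLOSE,np.ones((3,3)))
    k,l,st,ce=cv2.connectedComponentsWithStats(M); b=1+np.argmax(st[1:,4])
    i=np.clip(((m[:,0]-395)/150*38).astype(int),0,37); j=np.clip(((m[:,1]-95)/4).astype(int),0,44)
    q=m[l[i,j]==b]; print(n,"cover",rect(q),"z",np.median(q[:,2]))
    h=P[(P[:,2]>30)&(P[:,2]<62)]; h=h[h[:,2]>np.percentile(h[:,2],95)-5]
    print("tab",rect(h),"ztop",np.percentile(h[:,2],[50,98]),len(h))
    s=(X>520)&(X<556)&(Y>-290)&(Y<-20); a=W[s]; bi=np.round(a[:,1]/4)*4
    print("prof",[(int(v),int(np.median(a[bi==v,2]))) for v in np.unique(bi)])
    s=(Y>-220)&(Y<-100)&(X>455)&(X<625); a=W[s]; bi=np.round(a[:,0]/4)*4
    print("profx",[(int(v),int(np.median(a[bi==v,2]))) for v in np.unique(bi)])
    g=[]
    for x in range(340,760,30):
        g.append([x]+[int(np.nanmax(np.r_[-9,Z[(X>=x)&(X<x+30)&(Y>=y)&(Y<y+30)]])) for y in range(-340,310,30)])
    print("cols",list(range(-340,310,30)));print("\n".join(map(str,g)))
E
```

```text
top cover ((471.5556640625, 191.98822021484375), (110.18836212158203, 150.23680114746094), 13.358489036560059) z 5.879313116177059
tab ((469.2487487792969, 191.38388061523438), (47.859439849853516, 13.867560386657715), 12.912581443786621) ztop [53.53691088 56.91155604] 108
prof [(-288, 0), (-284, 0), (-280, 0), (-276, 0), (-264, 32), (-256, 57), (-252, 59), (-248, 59), (-244, 59), (-240, 59), (-236, 59), (-232, 58), (-228, 59), (-224, 58), (-220, 41), (-216, 39), (-212, 38), (-208, 39), (-204, 39), (-200, 39), (-196, 39), (-192, 39), (-188, 39), (-184, 39), (-180, 39), (-176, 35), (-172, 21), (-168, 20), (-164, 21), (-160, 21), (-156, 22), (-152, 21), (-148, 20), (-144, 21), (-140, 21), (-136, 21), (-132, 20), (-128, 21), (-124, 22), (-120, 20), (-116, 22), (-112, 22), (-108, 19), (-104, 38), (-100, 39), (-96, 39), (-92, 38), (-88, 59), (-84, 59), (-80, 59), (-76, 51), (-72, 2), (-68, 3), (-64, 3), (-60, 3), (-56, 33), (-52, 1), (-48, -1), (-44, 0), (-40, 0), (-36, 0), (-32, 0), (-28, 0), (-24, 0), (-20, 0)]
profx [(456, 0), (460, 0), (464, 0), (468, 0), (472, 0), (476, 36), (480, 36
[... 3968 characters left out ...]
50, 250, 250, 250, 351, 358, 363, 367]
[580, 89, -9, 60, 61, 61, 61, 61, 61, 61, 250, 250, 250, 250, 250, 250, 250, 250, 250, 365, 365, 364, 365]
[610, -9, -9, 1, 1, 1, 246, 250, 251, 250, 286, 295, 250, 250, 250, 250, 250, 250, 375, 376, 369, 362, 359]
[640, 2, 2, 250, 250, 250, 251, 251, 250, 295, 292, 295, 248, 250, 250, 250, 250, 251, 250, 379, 359, 356, 354]
[670, 251, 251, 251, 250, 250, 251, 283, 299, 298, 298, 250, 1, 249, 1, 250, 250, 250, 250, 380, 355, 356, 357]
[700, 251, 251, 251, 251, 251, 292, 299, 300, 300, -9, 2, 2, 250, 250, 250, 250, 250, 250, 382, 383, 403, 403]
[730, 252, 251, 251, 251, 296, 300, 299, 298, -2, -9, 1, 250, 250, 250, 250, 250, 250, 250, 250, 384, 403, 357]
```

```bash
python3 - <<'E'
from h import *
for n in("top","side"):
    W=np.load(n+"0.npz")["W"].reshape(-1,3)
    s=W[(abs(W[:,2]-251)<6)&(W[:,0]>470)&(W[:,0]<720)]
    pts=[]
    for y in range(-280,300,20):
        a=s[abs(s[:,1]-y)<6]
        if len(a)>3: pts.append((y,a[:,0].min()))
    pts=np.array(pts); k=np.polyfit(pts[:,0],pts[:,1],1); print(n,k,[(int(a),int(b)) for a,b in pts])
    f=W[(W[:,0]>480)&(W[:,0]<750)&(W[:,2]>8)&(W[:,2]<245)]
    f=f[(f[:,0]-np.polyval(k,f[:,1]))>-15]
    f=f[(f[:,1]>-120)|(f[:,1]<-210)]
    print(len(f),np.c_[f,f[:,0]-np.polyval(k,f[:,1])][::max(1,len(f)//25)].round())
    B=W[(W[:,0]>450)&(W[:,0]<625)&(W[:,1]>-290)&(W[:,1]<-20)]
    m=B[(B[:,2]>31)&(B[:,2]<38)]; print("body36 y",np.percentile(m[:,1],[0.5,2,50,98,99.5]),"x",np.percentile(m[:,0],[.5,2,98,99.5]))
E
```

```text
top [-2.66714700e-01  5.95380732e+02] [(-280, 670), (-260, 664), (-240, 659), (-220, 653), (-200, 648), (-180, 643), (-160, 638), (-140, 633), (-120, 627), (-100, 622), (-80, 616), (-60, 611), (-40, 606), (-20, 600), (0, 595), (20, 589), (40, 584), (60, 578), (80, 573), (100, 569), (120, 563), (140, 557), (160, 552), (180, 548), (200, 542), (220, 536), (240, 531), (260, 525), (280, 520)]
1422 [[ 749. -570.  241.    2.]
 [ 737. -526.  235.    2.]
 [ 724. -479.  233.    1.]
 [ 706. -411.  243.    1.]
 [ 694. -364.  237.    1.]
 [ 679. -310.  239.    1.]
 [ 668. -268.  235.    2.]
 [ 661. -244.  232.    1.]
 [ 625. -107.  232.    1.]
 [ 613.  -63.  240.    1.]
 [ 603.  -22.  236.    1.]
 [ 589.   28.  236.    1.]
 [ 627.   35.   15.   41.]
 [ 620.   40.   14.   35.]
 [ 569.  101.  238.    1.]
 [ 607.    0.   15.   12.]
 [ 559.  141.  242.    1.]
 [ 558.  146.  227.    1.]
 [ 550.  173.  237.    1.]
 [ 541.  209.  237.    1.]
 [ 527.  261.  239.    1.]
 [ 517.  299.  230.    1.]
 [ 503.  349.  232.    1.]
 [ 489.  402.  235.    1.]
 [ 486.  463.   46.   14.]
 [ 481.  449.   49.    6.]]
b
[... 1193 characters left out ...]
[ 7.130e+02 -3.720e+02  2.090e+02  1.900e+01]
 [ 7.180e+02 -3.930e+02  2.120e+02  1.800e+01]
 [ 7.220e+02 -4.060e+02  2.100e+02  1.900e+01]
 [ 7.220e+02 -4.080e+02  1.970e+02  1.800e+01]
 [ 7.190e+02 -4.500e+02  2.300e+02  5.000e+00]
 [ 7.270e+02 -4.270e+02  1.870e+02  1.900e+01]
 [ 7.330e+02 -4.440e+02  1.930e+02  2.000e+01]
 [ 7.340e+02 -4.570e+02  1.940e+02  1.800e+01]
 [ 7.310e+02 -5.030e+02  2.420e+02  3.000e+00]
 [ 7.310e+02 -5.020e+02  2.300e+02  2.000e+00]
 [ 7.340e+02 -5.130e+02  2.300e+02  2.000e+00]
 [ 7.500e+02 -5.090e+02  1.900e+02  1.900e+01]]
body36 y [-265.9595575  -265.3939431  -222.61065379  -73.23455382  -56.29451851] x [472.94439177 473.59515084 600.38934161 602.05383841]
```

```bash
python3 -m inch '[[0,0,3,25,-38,0,1],[0,0,3,25,-38,0,1],[0,0,3,25,-38,0,1],[0,0,3,25,-38,0,1],[0,0,3,25,-38,0,1],[0,0,3,25,-38,0,1],[0,0,3,25,-38,0,1],[0,0,3,25,-38,0,1],[0,0,3,25,-38,0,1],[0,0,3,25,-38,0,1]]'
```

```text
t: 1.6
eef_pos: [453.8, 209.4, 214.9]
tcp_rot: [3.141, -0.0, 1.766]
ft_force: [0.8, 1.1, 0.8]
opening: 0.998
```

```bash
python3 -m inch '[[0,0,1.2,7.5,-9,-20,1],[0,0,1.2,7,-10,-35,1],[0,0,0,0,0,-40,1],[0,0,0,0,0,-40,1],[0,0,0,0,0,-25,1],[0,0,0,0,0,-15,1],[0,0,0,0,0,-12,1],[0,0,0,0,0,-10,1],[0,0,0,0,0,-3,1],[0,0,0,0,0,0,1]]'
```

```text
t: 2.6
eef_pos: [467.6, 192.2, 14.7]
tcp_rot: [3.142, -0.0, 1.806]
ft_force: [-0.5, 0.9, 0.4]
opening: 1.0
```

```bash
python3 -m inch '[[0,0,0,0,0,0,0],[0,0,0,0,0,0,-0.5],[0,0,0,0,0,0,-1],[0,0,0,0,0,0,-1],[0,0,0,0,0,0,-1],[0,0,0,0,0,0,-1],[0,0,0,0,0,0,-1],[0,0,0,0,0,0,-1]]'; python3 -c "
from h import *
s=state();print(s['ft_force'],s['moment'],s['opening'],s['eef_pos'])"
```

```text
t: 3.4
eef_pos: [467.5, 192.1, 14.6]
tcp_rot: [-3.141, -0.0, 1.805]
ft_force: [0.1, 0.1, -0.6]
opening: 0.387
[ 0.08538119  0.07398028 -0.63857856] [ 0.07507111  0.02039132 -0.01211547] 0.38676967070011614 [467.45154038 192.1230489   14.64069988]
```

```bash
python3 -m inch '[[0,0,0,0,0,0,-1],[0,0,0,0,0,0,-1],[0,0,0,0,0,0,-1],[0,0,0,0,0,0,-1],[0,0,0,0,0,0,-1],[0,0,0,0,0,0,-1],[0,0,0,0,0,0,-1],[0,0,0,0,0,0,-1]]'; python3 -c "
from h import *
s=state();print(s['ft_force'],s['moment'],s['opening'],s['eef_pos'])"
```

```text
t: 4.2
eef_pos: [467.5, 192.1, 14.6]
tcp_rot: [-3.142, -0.0, 1.805]
ft_force: [0.0, -0.7, -0.6]
opening: 0.146
[ 0.02736181 -0.66734224 -0.64554774] [-0.04049824  0.05799444  0.03975555] 0.1456311281319332 [467.48049626 192.1111892   14.63537407]
```

```bash
python3 -m inch '[[0,0,0,0,0,2,-1],[0,0,0,0,0,5,-1],[0,0,0,0,0,15,-1],[0,0,0,0,0,25,-1],[0,0,0,0,0,25,-1],[0,0,0,0,0,25,-1],[0,0,0,0,0,20,-1],[0,0,0,0,0,10,-1],[0,0,0,0,0,3,-1],[0,0,0,0,0,0,-1]]'
```

```text
t: 5.2
eef_pos: [467.3, 192.1, 144.5]
tcp_rot: [-3.141, -0.0, 1.805]
ft_force: [-0.2, 0.7, -2.4]
opening: 0.148
```

```bash
python3 -m inch '[[0,0,-1,5,-20,0,-1],[0,0,-2,8,-35,0,-1],[0,0,-2,8,-37,0,-1],[0,0,-2,8,-37,0,-1],[0,0,-2,8,-37,0,-1],[0,0,-2,8,-37,0,-1],[0,0,-2,8,-37,0,-1],[0,0,0,8,-35,0,-1],[0,0,0,6,-25,0,-1],[0,0,0,3,-10,0,-1]]'; python3 -c "
from h import *
s=state();print(s['ft_force'],s['moment'],s['opening'],s['eef_pos'],s['tcp_rot'])"
```

```text
t: 6.2
eef_pos: [537.4, -119.9, 143.3]
tcp_rot: [-3.14, -0.001, 1.577]
ft_force: [1.0, 0.3, -1.5]
opening: 0.146
[ 0.98433041  0.31372442 -1.54889054] [ 0.08813213 -0.02922186  0.01762735] 0.14596405648084954 [ 537.42262619 -119.88968115  143.27612383] [-3.13992541e+00 -5.55988392e-04  1.57656232e+00]
```

```bash
python3 - <<'E'
from h import *
ims=[]
for n in("top","side"):
    c=viewer.read_camera(n); W=cloud(c); s=state(); T=s["eef_pos"]
    P=W.reshape(-1,3); P=P[~np.isnan(P[:,0])]
    q=P[(abs(P[:,0]-T[0])<75)&(abs(P[:,1]-T[1])<100)&(P[:,2]>122)&(P[:,2]<141)]
    r=cv2.minAreaRect(np.ascontiguousarray(q[:,:2],dtype=np.float32)); print(n,len(q),r,np.percentile(q,[1,50,99],axis=0).round(1).tolist())
    g=q[(q[:,2]>132)] if n=="top" else q
    # plane fit
    A=np.c_[q[:,:2]-T[:2],np.ones(len(q))]; k=np.linalg.lstsq(A,q[:,2],rcond=None)[0]; print("plane",k)
    u=proj(c,T)[0].astype(int); x0=max(0,min(440,u[0]-100)); y0=max(0,min(260,u[1]-70))
    ims.append(cv2.resize(c["color"][y0:y0+140,x0:x0+200,::-1],None,fx=3,fy=2.1*3/2.1)[:, :600]); print(x0,y0)
    np.savez(n+"1.npz",W=W)
cv2.imwrite("pics/g1.png",cv2.resize(np.vstack(ims),None,fx=.7,fy=.7))
E
```

```text
top 184 ((534.780517578125, -62.85957336425781), (25.77092170715332, 92.61444091796875), 75.60428619384766) [[491.6, -82.6, 131.1], [507.5, -61.0, 133.9], [577.3, -44.0, 137.4]]
plane [-2.82246436e-04 -4.90238939e-03  1.34415774e+02]
287 124
side 2287 ((538.8763427734375, -118.83570098876953), (96.0846176147461, 153.40682983398438), 0.4889020621776581) [[491.2, -194.6, 129.6], [529.8, -150.0, 134.2], [586.1, -48.7, 138.7]]
plane [3.95945668e-03 8.77417035e-03 1.34453402e+02]
229 139
```

View pics/g1.png

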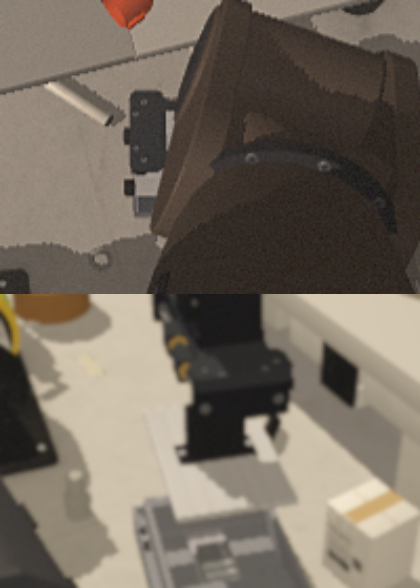

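```bash
python3 -m inch '[[1,0,0,-0.6,-2,0,-1],[2,0,0,0,-3,0,-1],[2,0,0,0,-3,0,-1],[2,0,0,0,-3,0,-1],[2,0,0,0,-3,0,-1],[2,0,0,0,-3,0,-1],[2,0,0,0,-3,0,-1],[2,0,0,0,-2,0,-1],[1.5,0,0,0,-2,0,-1],[0.5,0,0,0,0,0,-1]]';  python3 -c "
from h import *
s=state();print(s['ft_force'],s['moment'],s['opening'],s['eef_pos'],s['joints'],R.from_euler('xyz',s['tcp_rot']).as_matrix().round(4).tolist())"
```

```text
t: 7.3
eef_pos: [536.8, -141.5, 144.5]
tcp_rot: [3.139, -0.298, 1.579]
ft_force: [0.5, -1.0, -2.3]
opening: 0.148
[ 0.48016563 -0.95919634 -2.31628783] [-0.25968664  0.00406448 -0.0151885 ] 0.14800503000864387 [ 536.78199681 -141.51516822  144.49122941] [-0.5048184   0.52348055  1.75719131  0.30442154  1.02976317 -2.26345761] [[-0.008, 1.0, -0.0003], [0.9559, 0.0078, 0.2937], [0.2937, 0.002, -0.9559]]
```

```bash
python3 -m inch '[[0,0,0,0,-2,-5,-1],[0,0,0,0,0,-12,-1],[0,0,0,0,0,-12,-1],[0,0,0,0,0,-10,-1],[0,0,0,0,0,-8,-1],[0,0,0,0,0,-6,-1],[0,0,0,0,0,-5,-1],[0,0,0,0,0,-4,-1],[0,0,0,0,0,-2,-1],[0,0,0,0,0,0,-1]]';  python3 -c "
from h import *
s=state();print(s['ft_force'],s['moment'],s['opening'],s['eef_pos'])
c=viewer.read_camera('side');W=cloud(c);T=s['eef_pos']
cv2.imwrite('pics/i1.png',cv2.resize(c['color'][170:350,250:430,::-1],None,fx=3.2,fy=3.2,interpolation=cv2.INTER_CUBIC))"
```

```text
t: 8.3
eef_pos: [536.9, -143.9, 80.6]
tcp_rot: [3.139, -0.297, 1.579]
ft_force: [-0.1, -0.2, -2.4]
opening: 0.149
[-0.08079452 -0.16743438 -2.35017468] [-0.20748094  0.02878556  0.00478891] 0.1493343356929404 [ 536.867724   -143.87477642   80.55774632]
```

View pics/i1.png

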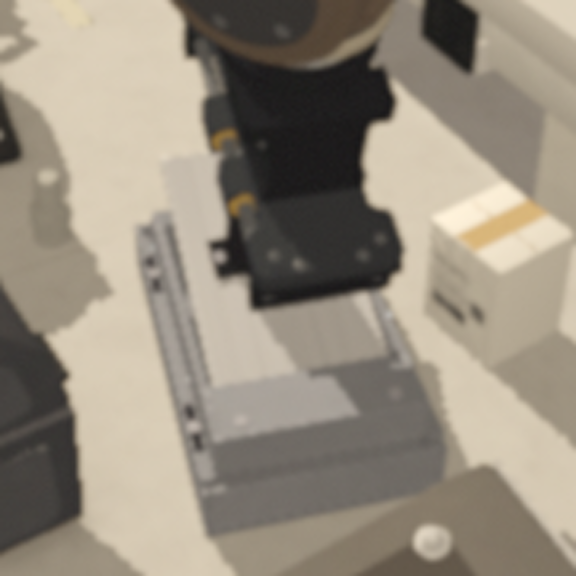

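```bash
python3 -m inch '[[0,0,0,0,0,-1.5,-1],[0,0,0,0,-1,-1.0,-1],[0,0,0,0,-2,0,-1],[0,0,0,0,-2,0,-1],[0,0,0,0,-2,0,-1],[0,0,0,0,-2,0,-1],[0,0,0,0,-2,0,-1],[0,0,0,0,0,0,-1]]';  python3 -c "
from h import *
s=state();print(s['ft_force'],s['moment'],s['opening'],s['eef_pos'])"
```

```text
t: 9.15
eef_pos: [536.9, -155.2, 78.2]
tcp_rot: [3.139, -0.297, 1.579]
ft_force: [0.2, -0.4, -1.4]
opening: 0.144
[ 0.23081891 -0.39770671 -1.4414415 ] [-0.2158886  -0.01337658  0.016284  ] 0.14376727908299936 [ 536.92339906 -155.16676132   78.17094564]
```

```bash
for i in 1 2 3; do python3 -m inch '[[0,0,0,0,-1.5,0,-1],[0,0,0,0,-1.5,0,-1],[0,0,0,0,0,0,-1]]' | grep -E "eef|force"; done
```

```text
eef_pos: [536.9, -158.0, 78.2]
ft_force: [0.1, 0.0, -1.1]
eef_pos: [536.8, -160.6, 78.2]
ft_force: [0.9, 3.9, -1.5]
eef_pos: [536.8, -163.5, 78.2]
ft_force: [0.3, 6.2, 0.1]
```

```bash
python3 -m inch '[[-1,0,0,0,-0.8,-1.4,-1],[-1,0,0,0,-0.8,-1.4,-1],[-1,0,0,0,-0.8,-1.4,-1],[-1,0,0,0,-0.8,-1.4,-1],[-1,0,0,0,-0.8,-1.3,-1],[0,0,0,0,0,0,-1],[0,0,0,0,0,0,-1]]'; python3 -m inch '[[0,0,0,0,-1,0,-1],[0,0,0,0,-1,0,-1],[0,0,0,0,0,0,-1]]';   python3 -c "
from h import *
s=state();print(s['ft_force'],s['moment'],s['opening'],s['eef_pos'],s['tcp_rot'])"
```

```text
t: 10.75
eef_pos: [536.7, -166.5, 71.5]
tcp_rot: [3.141, -0.212, 1.579]
ft_force: [1.5, 9.7, 2.7]
opening: 0.149
t: 11.05
eef_pos: [536.7, -168.5, 71.5]
tcp_rot: [3.141, -0.212, 1.579]
ft_force: [1.1, 11.8, 2.2]
opening: 0.145
[ 1.11687759 11.83726443  2.17472987] [ 2.25410774 -0.33069283 -0.06177763] 0.14498456121021208 [ 536.74677754 -168.45629029   71.54140829] [ 3.14071028 -0.21198873  1.57863093]
```

```bash
python3 -m inch '[[-1,0,0,0,-0.5,-1.2,-1],[-1,0,0,0,-0.4,-1.3,-1],[-1,0,0,0,-0.4,-1.3,-1],[-1,0,0,0,-0.3,-1.3,-1],[0,0,0,0,0,0,-1]]';   python3 - <<'E'
from h import *
s=state();print(s['ft_force'],s['moment'],s['eef_pos'],s['tcp_rot'])
c=viewer.read_camera('side');P=cloud(c).reshape(-1,3);T=s['eef_pos']
c2=viewer.read_camera('top');P2=cloud(c2).reshape(-1,3)
th=s['tcp_rot'][1]*-1
zt=T[2]+(P[:,1]-T[1])*np.tan(th)-14.6/np.cos(th)+6/np.cos(th)
q=P[(abs(P[:,0]-538)<44)&(P[:,1]>-218)&(P[:,1]<-85)&(abs(P[:,2]-zt)<8)]
k=np.polyfit(q[:,1]-T[1],q[:,2],1);print('tilt seen',np.degrees(np.arctan(k[0])),'cmd',np.degrees(th),'dz',k[1]-(T[2]-8.6/np.cos(th)),len(q))
cv2.imwrite('pics/i2.png',np.hstack([cv2.resize(a['color'][y:y+130,x:x+130,::-1],None,fx=3,fy=3,interpolation=cv2.INTER_CUBIC) for a,x,y in((c,280,200),(c2,330,140))]))
E
```

```text
t: 11.55
eef_pos: [536.8, -169.6, 66.4]
tcp_rot: [3.141, -0.142, 1.579]
ft_force: [2.4, 13.7, 3.6]
opening: 0.15
[ 2.38207032 13.69265687  3.62014915] [ 2.50306923 -0.40032631 -0.00333888] [ 536.7676803  -169.55462528   66.43004335] [ 3.1412446  -0.14169212  1.57886138]
tilt seen 8.092930338657935 cmd 8.118360715291082 dz -0.6006116872210043 1224
```

View pics/i2.png

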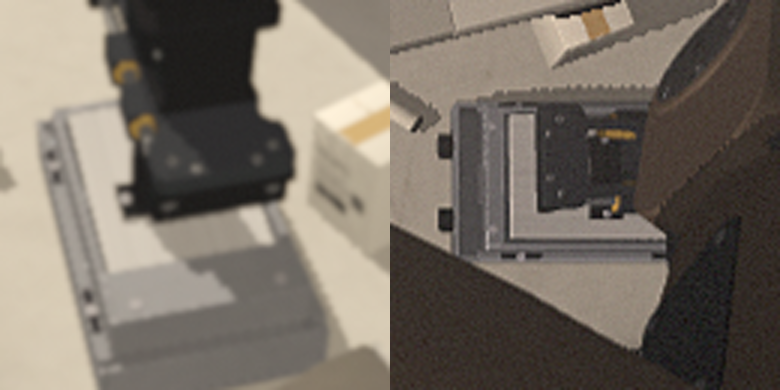

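```bash
python3 -m inch '[[-1,0,0,0,-0.2,-1.4,-1],[-1,0,0,0,0,-1.4,-1],[-1,0,0,0,0.2,-1.5,-1],[-1.1,0,0,0,0.3,-1.5,-1],[0,0,0,0,0,0,-1]]';   python3 -c "
from h import *
s=state();print(s['ft_force'],s['moment'],s['opening'],s['eef_pos'],s['tcp_rot'])"
```

```text
t: 12.15
eef_pos: [536.7, -169.2, 60.6]
tcp_rot: [-3.141, -0.07, 1.579]
ft_force: [1.0, 14.6, 4.3]
opening: 0.148
[ 1.02162769 14.60738498  4.34122065] [ 2.54660564 -0.26236605 -0.05364006] 0.14842666699738705 [ 536.71625979 -169.19790112   60.57928155] [-3.14132427 -0.06980834  1.57894974]
```

```bash
python3 -m inch '[[-1,0,0,0,0.1,-1.3,-1],[-1,0,0,0,0.3,-1.4,-1],[0,0,0,0,0,0,-1]]'; python3 -m inch '[[-1,0,0,0,0.4,-1.3,-1],[-0.5,0,0,0,0.2,-0.6,-1],[0,0,0,0,0,0,-1]]';  python3 -c "
from h import *
s=state();print(s['ft_force'],s['moment'],s['opening'],s['eef_pos'],s['tcp_rot'])"
```

```text
t: 12.45
eef_pos: [536.7, -168.9, 57.9]
tcp_rot: [-3.141, -0.035, 1.579]
ft_force: [1.4, 15.3, 3.2]
opening: 0.147
t: 12.75
eef_pos: [536.7, -168.4, 55.9]
tcp_rot: [-3.141, -0.009, 1.579]
ft_force: [0.9, 14.5, 4.5]
opening: 0.144
[ 0.93323801 14.4728274   4.54416224] [ 2.56273201 -0.19420895 -0.04154371] 0.14434373591685684 [ 536.73708337 -168.44675948   55.93057979] [-3.14101458 -0.00868035  1.57867938]
```

```bash
python3 -m inch '[[-0.5,0,0,0,0,-0.6,-1],[0,0,0,0,1,0,-1],[0,0,0,0,1,0,-1],[0,0,0,0,1,0,-1],[0,0,0,0,1,0,-1],[0,0,0,0,1,0,-1],[0,0,0,0,1,0,-1],[0,0,0,0,0,0,-1]]'; python3 -m inch '[[0,0,0,0,1,0,-1],[0,0,0,0,1,0,-1],[0,0,0,0,1,0,-1],[0,0,0,0,1,0,-1],[0,0,0,0,1,0,-1],[0,0,0,0,0,0,-1]]';  python3 -c "
from h import *
s=state();print(s['ft_force'],s['moment'],s['opening'],s['eef_pos'],s['tcp_rot'])"
```

```text
t: 13.55
eef_pos: [536.7, -163.1, 55.3]
tcp_rot: [-3.141, 0.0, 1.579]
ft_force: [1.1, 10.2, 2.4]
opening: 0.148
t: 14.15
eef_pos: [536.7, -158.5, 55.3]
tcp_rot: [-3.141, 0.001, 1.579]
ft_force: [-0.3, 6.6, 0.2]
opening: 0.149
[-0.33950904  6.590172    0.23710734] [ 1.25315607  0.05435372 -0.06821277] 0.14908914307671922 [ 536.72224553 -158.54841263   55.28272351] [-3.14120966e+00  9.87682252e-04  1.57859056e+00]
```

```bash
for i in 1 2 3; do python3 -m inch '[[0,0,0,0,0.7,0,-1],[0,0,0,0,0.6,0,-1],[0,0,0,0,0,0,-1]]' | grep -E "eef|force"; done
```

```text
eef_pos: [536.7, -157.4, 55.3]
ft_force: [-1.1, 7.6, 1.4]
eef_pos: [536.7, -156.2, 55.2]
ft_force: [-1.0, 5.7, -0.0]
eef_pos: [536.8, -155.1, 55.2]
ft_force: [-2.1, 4.3, 0.4]
```

```bash
for i in 1 2 3; do python3 -m inch '[[0,0,0,0,0.5,0,-1],[0,0,0,0,0,0,-1]]' | grep -E "eef|force"; done
```

```text
eef_pos: [536.8, -154.7, 55.1]
ft_force: [-0.5, 3.6, 0.5]
eef_pos: [536.8, -154.3, 55.1]
ft_force: [-1.7, 3.1, -0.5]
eef_pos: [536.8, -154.3, 55.1]
ft_force: [-3.0, -4.0, -1.4]
```

```bash
python3 -m inch '[[0,0,0,0,-0.3,-0.3,-1],[0,0,0,0,0,-0.2,-1],[0,0,0,0,0,0,-1]]'; python3 -m inch '[[0,0,0,0,0,0,-0.6],[0,0,0,0,0,0,-0.5],[0,0,0,0,0,0,-0.4],[0,0,0,0,0,0,-0.3],[0,0,0,0,0,0,-0.2],[0,0,0,0,0,0,-0.2],[0,0,0,0,0,0,-0.2],[0,0,0,0,0,0,-0.2]]'
```

```text
t: 15.95
eef_pos: [537.0, -154.3, 54.8]
tcp_rot: [3.141, 0.002, 1.579]
ft_force: [-1.6, -2.5, 2.4]
opening: 0.146
t: 16.75
eef_pos: [536.9, -154.1, 54.7]
tcp_rot: [-3.142, 0.002, 1.579]
ft_force: [0.6, -0.8, 0.2]
opening: 0.4
```

Released, forces are near zero. Now straight up and away for a look.

```bash
python3 -m inch '[[0,0,0,0,0,3,-0.2],[0,0,0,0,0,8,-0.2],[0,0,0,0,0,15,-0.2],[0,0,0,0,0,20,-0.2],[0,0,0,0,0,25,-0.2],[0,0,0,-5,25,20,-0.2],[0,0,0,-10,40,10,-0.2],[0,0,0,-10,45,10,-0.2],[0,0,0,-10,45,0,-0.2],[0,0,0,-10,45,0,-0.2]]'; python3 -m inch '[[0,0,0,-5,40,0,-0.2],[0,0,0,-5,40,0,-0.2],[0,0,0,-5,40,0,-0.2],[0,0,0,0,20,0,-0.2],[0,0,0,0,0,0,-0.2]]'; python3 - <<'E'
from h import *
ims=[]
for n,x,y in(("side",280,200),("top",330,140)):
    c=viewer.read_camera(n);P=cloud(c).reshape(-1,3)
    q=P[(abs(P[:,0]-538)<46)&(P[:,1]>-216)&(P[:,1]<-94)&(abs(P[:,2]-45)<5)&(abs(P[:,1]+154)>16)]
    A=np.c_[q[:,0]-538,q[:,1]+155,np.ones(len(q))];print(n,"plane",np.linalg.lstsq(A,q[:,2],rcond=None)[0],len(q))
    h=P[(abs(P[:,0]-538)<40)&(abs(P[:,1]+155)<30)&(P[:,2]>86)&(P[:,2]<98)]; print("tab",cv2.minAreaRect(np.ascontiguousarray(h[:,:2],dtype=np.float32)),np.median(h[:,2]))
    ims.append(cv2.resize(c['color'][y:y+140,x:x+130,::-1],None,fx=3,fy=3,interpolation=cv2.INTER_CUBIC))
    for k in("connector","marker","clip_carton"):
        r=regions_of(k,n)
        if r: W=cloud(c)[r[0]["pixels"]]; print(k,np.nanmedian(W,0).round(),round(r[0]["score"],2))
cv2.imwrite('pics/f1.png',np.hstack(ims)); print(state()['ft_force'])
E
```

```text
t: 17.75
eef_pos: [491.4, 47.4, 166.8]
tcp_rot: [3.14, 0.002, 1.578]
ft_force: [1.2, -0.8, -0.0]
opening: 0.399
t: 18.25
eef_pos: [476.6, 188.0, 166.3]
tcp_rot: [3.141, 0.001, 1.582]
ft_force: [0.8, -0.1, 0.5]
opening: 0.398
side plane [ 3.29277039e-03 -2.78815276e-03  4.55811646e+01] 1147
tab ((537.7777099609375, -154.2159423828125), (49.13862991333008, 14.906905174255371), 1.621134877204895) 92.56358502592786
connector [423. -22.  26.] 0.69
marker [622.  29.  15.] 0.62
clip_carton [ 663. -170.   57.] 0.68
top plane [ 1.24472782e-03 -2.81948829e-03  4.54600692e+01] 1462
tab ((538.6232299804688, -152.9629669189453), (14.03335189819336, 47.59523391723633), 89.41688537597656) 92.95994378300088
connector [424. -14.  29.] 0.63
marker [607.  10.  15.] 0.71
clip_carton [ 651. -148.   73.] 0.86
[ 0.06161673  1.03335053 -0.04142769]
```

View pics/f1.png

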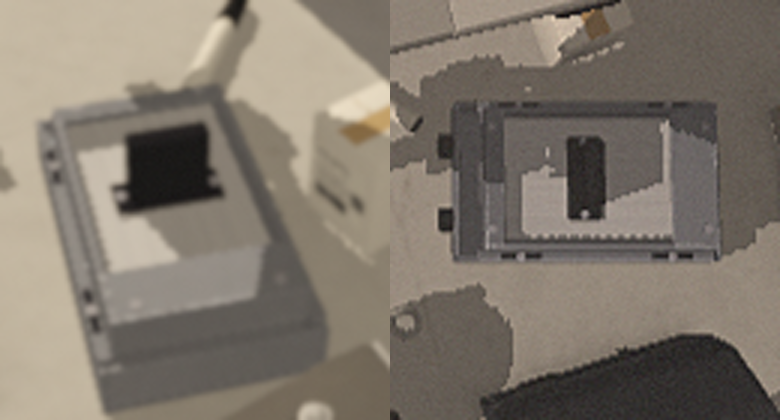

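```bash
python3 -c "
from cell import ticket; print(ticket.job_done())"
```

```text
the job is handed in; nothing more can be done
None
```

The cover is back on the terminal box, lying flat on both ledges with both ends under the lips, and the job was handed in at about 18.5 s of the 69 s.

**What I did:**
- I gripped the tab and tipped the cover about 17°, then slid its low end under the deep lip.
- I pushed the strip back about 14 mm while laying the cover down. The highest force I saw was about 15 N.
- I eased the cover back under grip until it met the end wall at the shallow end (about 4 N), lowered it onto the ledges, then released it and withdrew.

**Last checks:**

| Check | Result |
|---|---|
| Tilt of cover | about 0.003 to 0.005 rad |
| Underside height | about 39.5 mm |
| Yaw relative to the box | about 1° or less; the side view puts it at 1.2° and the top view agrees with the box |
| Cover middle along the box | about 4 to 5 mm from the estimated nominal centre, about what the frame's shift would give |
| Connector, marker, carton | within about 3 mm of where they started |
| Robot at hand-in | clear of everything, wrist forces about 1 N or less |

No check failed. The two cameras differ by about 1.3 mm on where the tab is, which is within their calibration. The forces come from readings at the end of each move, so a brief higher peak between readings could have gone unseen.

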